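# Change over the cup-reader trays

### The arm

A 6-joint arm with a two-finger parallel gripper is mounted at the origin on a cart in front of the work surface, level with it; the furniture and walls round the work are solid. World frame = base frame: x ahead of the robot, y to its left, z up, the work surface at z = 0. Lengths are in m, angles in degrees, forces in N, time in s.
With the tool pointing down it reaches from about 0.15 to 0.775 m from the base axis. Payload 6.1 kg.
Tool frame: the origin (TCP) lies at the very end of the fingers, on their centre line; the grasp point (between the pads) lies 19 mm behind it; z points along the fingers, y is the line along which they close (so a half turn about z gives the same grasp; the last joint's range is limited). The gripper opens to 85 mm and grips with 20 to 120 N. Pads are 22 mm wide; open, the fingers measure 114 mm over their backs; the gripper's body (76 mm by 85 mm) begins 54 mm behind the grasp point. The pads swing forward as they close: fully open they stand 13 mm farther back than shut.
Start: joints at [70.13, 7.208, -2.269, 80.523, 0, 90], TCP at [0.178, 0.494, 0.231] pointing down, gripper open.
Joint ranges: [-155.77, 155.77], [-54.66, 111.73], [-72.52, 77.12], [-102.08, 115.82], [-83.92, 84.16], [-180, 180]. Speed limits (degrees/s): [136.94, 136.94, 172.46, 180, 180, 180].

### API

Orientations are given as [roll, pitch, yaw] about the fixed x, y, z axes, in that order (R = Rz(yaw) Ry(pitch) Rx(roll)).
In Python, from station import get_obs, grab_frame, get_calibration, hand_in gives the robot as it stands. The module is installed in compiled form; this text tells all that it offers.
- The arm moves only by the shell command python3 -m jog 'ROWS' [FORCE]. ROWS is JSON, a list of rows, each a list of 7 numbers: the shift along the world's x, y, z in units of 40 mm (1.0 is 40 mm), then the turn, a rotation vector about the world's x, y, z in units of 8 degrees (1.0 is 8 degrees), then the closure, from 0 (fully open) to 1 (shut). A call has 1 to 8 rows; each row shifts and turns the commanded pose from where the row before left it; what a row does not reach is not made up. A row lasts 1/8 s, in which the tool goes at most 62.5 mm and 10.7 degrees, less where a joint would pass 70% of its speed; a pose out of reach is approached as far as the arm can. A call is refused whole if a number of a shift passes 1 or a number of a turn 1, either way. A call with a gripper value outside its range is refused whole. The fingers move at their own pace and stop on an object; FORCE is the grip in N (left out, the last holds). Time passes only in rows, so rows that do not move let the fingers close. It gives the time, the measured TCP pose, the force, the opening and the grip force at its end, in the units of the state.
- get_obs(): the state, without advancing time (a new reading comes with each control period).
- grab_frame(name): name is "side" or "top"; returns the picture (420x560x3 uint8, red, green, blue); there is no depth.
- get_calibration(name): a dict with "fx", "fy", "cx", "cy" (pixels), "extrinsics" (4x4, takes a point from camera to world coordinates). Camera axes: x right, y up, looking along -z (the intrinsics and any distortion apply to the point x, -y, -z); pixel columns grow to the right and rows downward; lengths in m; the calibration is good to about 2 mm. A picture is of the moment at which its call begins. get_calibration takes no time and is no camera call.
- hand_in(): hands the job in; it is judged then, once.
The state is a dict: "clock": time; "q": joint angles; "joint_vel": joint speeds; "joint_efforts": joint torques, N m; "ee_pos": TCP position; "tool_rot": TCP orientation; "contact_force": force on the tool from outside, world axes, zero at the start; "moment": the same for the moment, N m; "opening": finger opening in m; "grip_force": force on a finger pad.
Only numpy, scipy, OpenCV 4.12 (cv2) and the standard library are available. Lean on these libraries where they do the work, as an engineer would, in place of code of your own. Each camera call takes 0.05 s, during which the arm holds its last target. There are 200 camera calls.

### The job

Only one reader tray may be out at a time: first push the empty tray fully home, then hook a fingertip behind the lip of the tray that holds the orange-lidded cup, from inside the tray, and draw it out along its rails to its stop. Pinch and lift nothing, touch neither the cup nor the front of its tray, and keep the cup standing in its pocket. Leave the purple bottle, marker, timer and white-lidded cup where they are, and finish clear of everything with the empty tray still home.

Things in the scene. Friction and masses are not known exactly. Their poses are not given: they have to be found in the camera images.
- station_cup: White cup-reading station fixed to the worktop, the one with the tray that holds the orange-lidded cup (the two stations are alike). 104 mm wide (y), from x = -65 to +126 mm of its origin, which lies on the worktop. Its own -x axis is the way its tray comes out (towards the robot, turned by the station's yaw); z up. Side rails 24 mm high (at y = +-43 to +-51 mm), reading pillar at the back (x = 90 to 126 mm) 84 mm high. Nothing overhangs the tray.
- tray_cup (a joint): Travel of the tray that holds the orange-lidded cup along its rails, in m: 0 fully home, 0.09 at its outer stop; 0 at the start. Grey tray; slides against about 2.5 N of friction, stays where it is left, hard stops at both ends.
- lip_cup (a point): Middle of the top edge of the back face of the blue upright lip of the tray that holds the orange-lidded cup, 50 mm above the worktop; moves with the tray; axes as the station's (x = -75 mm there when home). Lip 76 mm wide (y); its front panel's foremost face is 12 mm in front (-x) of this point. Behind (+x) is an open well 60 mm long to the pocket's wall, its floor 16 mm above the worktop (lip 34 mm high inside).
- pocket_cup (a point): Middle of the floor of the cup pocket of the tray that holds the orange-lidded cup (16 mm above the worktop), 91.5 mm straight behind (+x) the lip point; moves with the tray. The pocket is 54 mm square inside with 10 mm high walls.
- station_empty: White cup-reading station fixed to the worktop, the one with the empty tray (the two stations are alike). 104 mm wide (y), from x = -65 to +126 mm of its origin, which lies on the worktop. Its own -x axis is the way its tray comes out (towards the robot, turned by the station's yaw); z up. Side rails 24 mm high (at y = +-43 to +-51 mm), reading pillar at the back (x = 90 to 126 mm) 84 mm high. Nothing overhangs the tray.
- tray_empty (a joint): Travel of the empty tray along its rails, in m: 0 fully home, 0.09 at its outer stop; 0.04 to 0.085 at the start. Grey tray; slides against about 2.5 N of friction, stays where it is left, hard stops at both ends.
- lip_empty (a point): Middle of the top edge of the back face of the blue upright lip of the empty tray, 50 mm above the worktop; moves with the tray; axes as the station's (x = -75 mm there when home). Lip 76 mm wide (y); its front panel's foremost face is 12 mm in front (-x) of this point. Behind (+x) is an open well 60 mm long to the pocket's wall, its floor 16 mm above the worktop (lip 34 mm high inside).
- pocket_empty (a point): Middle of the floor of the cup pocket of the empty tray (16 mm above the worktop), 91.5 mm straight behind (+x) the lip point; moves with the tray. The pocket is 54 mm square inside with 10 mm high walls.
- cup: Loose specimen cup with orange screw lid, 58 mm across the lid, 62 mm high, standing in the pocket of the tray that is home; origin at the centre of its underside, z up.
- stain_purple: Purple dropper bottle 36 mm across, 105 mm high, standing between the stations; origin at the centre of its underside. Bystander.
- marker: Marker pen 136 mm long (its y axis), 16 to 18 mm thick, lying in front of and between the stations; origin under its middle. Bystander.
- timer: White timer with display, 50x66x58 mm; origin at the centre of its underside. Bystander.
- white_cup: Specimen cup with white lid, 58 mm across, 62 mm high, standing on the worktop at the robot's right; origin at the centre of its underside. Bystander.
Things that resemble listed ones, but are neither listed nor needed, are in the scene too. Of the things like the cup, leave any that is black, green or yellow; of the rest the smaller one is meant.

How it is judged (in metres and radians):
On the way, in this order (a step that is already met when the one before it is completed fails the run):
1. the empty tray is home (within 6 mm) (value of joint tray_empty below 0.006 m), for 0.2 s.
2. the tray with the orange-lidded cup is drawn out to its stop (within 7 mm) (value of joint tray_cup above 0.083 m), for 0.2 s.
At the end, for the whole second after the job is handed in: The cup's tray is within 7 mm of its 90 mm stop, the empty tray within 6 mm of home; the orange-lidded cup rests in its pocket (12 mm from the middle, 0.15 rad tilt, 6 mm height at most), the four bystanders within 15 mm of where they stood (value of joint tray_cup above 0.083 m and value of joint tray_empty below 0.006 m and horizontal distance between cup and pocket_cup below 0.012 m and angle between cup's own z axis and vertical below 0.15 rad and z of cup in the frame of pocket_cup below 0.006 m and linear speed of cup below 0.02 m/s and distance of each of stain_purple, marker, timer, white_cup from where it was at the start of the episode below 0.015 m); the robot touches nothing.
It fails at once if the cup's tray is out (more than 15 mm) while the empty one is not home (more than 10 mm out) (value of joint tray_cup above 0.015 m and value of joint tray_empty above 0.01 m).
It fails at once if the front of the cup's tray is touched by the fingers (over 2 N), or the lip of the empty tray is pinched (over 2 N on both its faces) (contact force between the fingers and tray_cup_c6 above 2 N or (contact force between the fingers and tray_empty_c1 above 2 N and contact force between the fingers and tray_empty_c6 above 2 N)).
It fails at once if the orange-lidded cup is touched by the robot (over 1 N) (contact force between any of the fingers, the arm and cup above 1 N).
It fails at once if the orange-lidded cup tips (over 0.35 rad) or rises more than 12 mm off its tray (angle between cup's own z axis and vertical above 0.35 rad or z of cup in the frame of pocket_cup above 0.012 m).
It fails at once if the purple bottle, marker, timer or white-lidded cup is moved more than 15 mm (distance of any of stain_purple, marker, timer, white_cup from where it was at the start of the episode above 0.015 m).
It also fails if it takes over 48 s, if anything falls off the work surface, if the arm or the gripper's body presses on something with over 40 N, if the wrist force passes 120 N, or if a joint passes its speed limit or range.

## Working session

There is one attempt and no reset: what is moved stays moved. The work goes in short steps, Python scripts to look and compute and a shell command to move; the robot and the scene stay as the last step left them, time stands still between calls to the robot, and variables do not carry over. Pictures are saved under pics/ and viewed, at most 10 in all, crops included, and the job is handed in when it is done.

```bash
mkdir -p pics
cat > h.py <<'E'
import numpy as np, cv2
from station import *
def snap(n,f):
    im=grab_frame(n); cv2.imwrite(f'pics/{f}.png',im[:,:,::-1]); return im
def ray(n,u,v,z):
    c=get_calibration(n); T=np.array(c['extrinsics']); 
    d=T[:3,:3]@np.array([(u-c['cx'])/c['fx'],-(v-c['cy'])/c['fy'],-1.]); o=T[:3,3]
    return o+d*(z-o[2])/d[2]
def proj(n,p):
    c=get_calibration(n); T=np.linalg.inv(np.array(c['extrinsics'])); q=T[:3,:3]@np.array(p)+T[:3,3]
    return c['cx']+c['fx']*q[0]/-q[2], c['cy']-c['fy']*q[1]/-q[2]
E
python3 - <<'E'
from h import *
a=snap('top','t0');b=snap('side','s0')
for n in('top','side'):
    print({k:np.round(v,3).tolist() if k=='extrinsics' else v for k,v in get_calibration(n).items()})
o=get_obs();print(o['clock'],o['ee_pos'],o['tool_rot'],o['opening'])
E
```

```text
{'fx': 421.8113234046515, 'fy': 421.8113234046515, 'cx': 280.86202061140585, 'cy': 208.8285500866028, 'extrinsics': [[0.03, 0.991, -0.13, 0.386], [-0.999, 0.032, 0.015, -0.004], [0.019, 0.13, 0.991, 1.243], [0.0, 0.0, 0.0, 1.0]]}
{'fx': 449.1594180077162, 'fy': 449.1594180077162, 'cx': 274.03552092896047, 'cy': 203.1678895035199, 'extrinsics': [[0.999, 0.006, -0.039, 0.519], [-0.033, 0.675, -0.737, -0.856], [0.022, 0.737, 0.675, 0.848], [0.0, 0.0, 0.0, 1.0]]}
0.1 [0.17832175 0.49339984 0.23059929] [-1.79917007e+02 -1.53896078e-04  1.60128878e+02] 0.08545690613839156
```

View pics/t0.png

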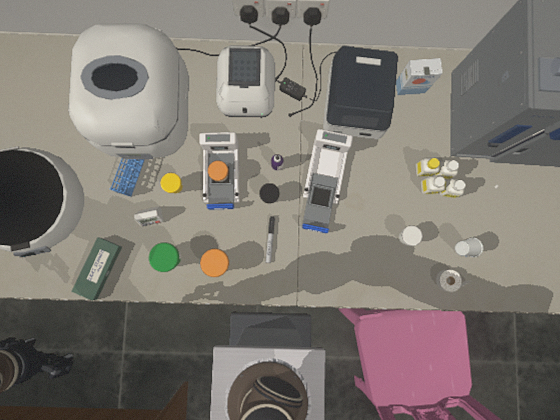

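View pics/s0.png

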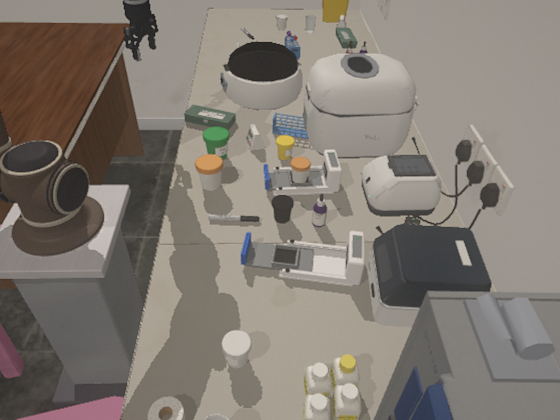

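The top view shows the cup's tray, left, with its blue lip at about (221,205), and the empty tray, right, pulled out with its lip at about (315,228). The orange cup is at (217,171). The purple bottle, marker, timer and white cup are at (277,161), (271,240), (148,217) and (411,236). Next I'll measure the lips, the rails and where the arm shows up.

Run:
```python
from h import *
print(proj('top',[0,0,0]),proj('side',[0,0,0]),'tcp',proj('top',get_obs()['ee_pos']),proj('side',get_obs()['ee_pos']))
for n,f in(('top','t0'),('side','s0')):
    im=cv2.imread(f'pics/{f}.png'); h=cv2.cvtColor(im,cv2.COLOR_BGR2HSV)
    m=cv2.inRange(h,(105,150,60),(125,255,255))
    k,l,s,c=cv2.connectedComponentsWithStats(m)
    for i in range(1,k):
        if s[i,4]>40:
            r=cv2.minAreaRect(np.argwhere(l==i)[:,::-1].astype(np.float32)); print(n,s[i],c[i].round(1),[np.round(x,1) for x in r], ray(n,*c[i],.05).round(3))
g=lambda s,u,v,z:print(s,ray('top',u,v,z).round(3))
g('purple',277,160,.1);g('black',270,193,.06);g('cup',217.5,171,.062);g('marker1',273,217,.017);g('marker2',268,262,.017);g('timer',148,217,.05);g('white',411,236,.062);g('yellow',171,183,.06);g('bigor',214,263,.08)
im=cv2.imread('pics/t0.png')
cv2.imwrite('pics/c0.png',cv2.resize(im[120:245,190:360],None,fx=4.7,fy=4.7,interpolation=cv2.INTER_CUBIC))
```

```text
(np.float64(267.0534825677741), np.float64(402.94200402686374)) (np.float64(59.2961281435627), np.float64(222.20060464456407)) tcp (np.float64(53.638479755817684), np.float64(348.74940434380005)) (np.float64(146.0118452024), np.float64(57.26355998777683))
top [207 204  26   5  97] [219.8 205.9] [array([219.5, 206. ]), array([ 4., 25.]), np.float64(90.0)] [0.546 0.152 0.05 ]
top [303 224  26   9  99] [314.8 227.8] [array([315.2, 228. ]), array([25.5,  4.3]), np.float64(11.3)] [ 0.492 -0.12   0.05 ]
purple [ 0.673 -0.006  0.1  ]
black [0.586 0.011 0.06 ]
cup [0.644 0.162 0.062]
marker1 [0.523 0.    0.017]
marker2 [0.392 0.01  0.017]
timer [0.508 0.353 0.05 ]
white [ 0.476 -0.39   0.062]
yellow [0.606 0.292 0.06 ]
bigor [0.384 0.157 0.08 ]
```

View pics/c0.png

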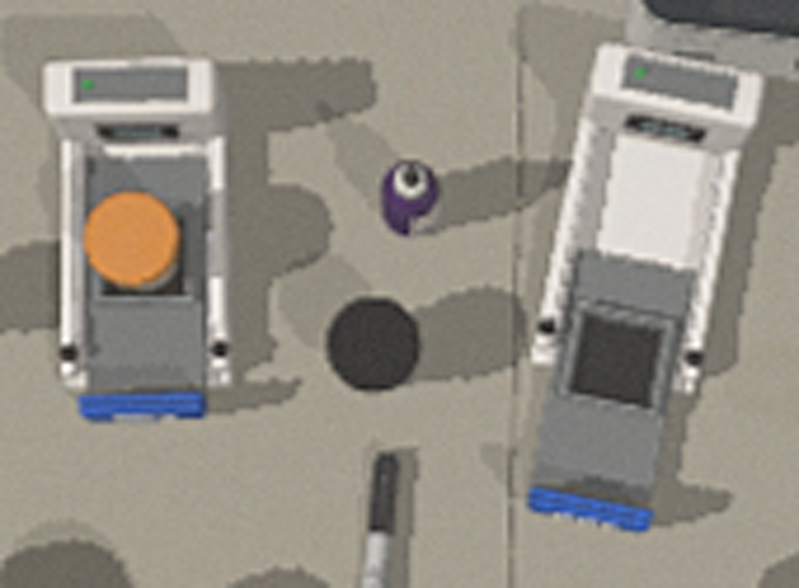

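The crop shows the cup's tray with its lip top back edge from about (80,393) to (205,393) and nearly square to the image. The empty tray's lip edge runs from (532,488) to (652,507). Both wells are clear.

```bash
cat >> h.py <<'E'
def lips(f,thr=60):
    im=cv2.imread(f'pics/{f}.png'); h=cv2.cvtColor(im,cv2.COLOR_BGR2HSV)
    m=cv2.inRange(h,(105,130,50),(128,255,255))[190:245,190:360]
    k,l,s,c=cv2.connectedComponentsWithStats(m)
    for i in range(1,k):
        if s[i,4]>thr:
            cols=range(s[i,0]+2,s[i,0]+s[i,2]-2)
            P=np.array([ray('top',u+190,np.where(l[:,u]==i)[0].min()+190-.5,.05)[:2] for u in cols])
            y0,y1=[ray('top',s[i,0]+d+189.5,c[i][1]+190,.05)[1] for d in (0,s[i,2])]
            ym=(y0+y1)/2; a,b=np.polyfit(P[:,1],P[:,0],1)
            print(f,'lip back top mid',np.round([a*ym+b,ym],4),'yaw',round(-np.degrees(np.arctan(a)),2),'ends',round(y0,3),round(y1,3))
E
python3 - <<'E'
from h import *
lips('t0')
C=lambda x,y,z:ray('top',190+x/4.7-.5,120+y/4.7-.5,z)
def line(s,a,b,z):
    p,q=C(*a,z),C(*b,z); d=p-q; print(s,p.round(4)[:2],q.round(4)[:2],'yaw',np.degrees(np.arctan2(d[1],d[0])).round(2),'len',np.linalg.norm(d).round(4))
line('cupL outer',(61,145),(61,380),.024);line('cupR outer',(226,145),(231,380),.024)
line('empL outer',(585,140),(533,358),.024);line('empR outer',(742,150),(697,388),.024)
line('pil cup',(43,62),(214,60),.084);line('pil emp',(598,44),(763,78),.084)
E
```

```text
t0 lip back top mid [0.5527 0.1519] yaw 1.86 ends 0.19 0.114
t0 lip back top mid [ 0.4978 -0.1217] yaw -10.18 ends -0.085 -0.159
cupL outer [0.7134 0.215 ] [0.564  0.2069] yaw 3.08 len 0.1496
cupR outer [0.717  0.1114] [0.5674 0.1018] yaw 3.65 len 0.1499
empL outer [ 0.7282 -0.1152] [ 0.5874 -0.0854] yaw -11.93 len 0.1439
empR outer [ 0.7251 -0.2149] [ 0.5718 -0.1882] yaw -9.89 len 0.1557
pil cup [0.7481 0.2178] [0.753  0.1152] yaw 92.74 len 0.1027
pil emp [ 0.7714 -0.1164] [ 0.7537 -0.2168] yaw 80.01 len 0.102
```

```bash
python3 -m jog '[[0.37,-1,0,0,0,0.31,1],[0.37,-1,0,0,0,0.31,1],[0.37,-1,0,0,0,0.31,1],[0.37,-1,0,0,0,0.31,1],[0.37,-1,0,0,0,0,1],[0.37,-1,0,0,0,0,1],[0.37,-1,0,0,0,0,1],[0.37,-1,0,0,0,0,1]]'; python3 -m jog '[[0.37,-1,0,0,0,0,1],[0.37,-1,0,0,0,0,1],[0.37,-1,0,0,0,0,1],[0.37,-1,0,0,0,0,1],[0.37,-1,0,0,0,0,1],[0.37,-1,0,0,0,0,1],[0.37,-1,0,0,0,0,1],[0,0,0,0,0,0,1]]'
```

```text
clock: 1.1
ee_pos: [0.2969, 0.1724, 0.2311]
tool_rot: [-180.0, -0.0, 170.1]
contact_force: [-0.2, 0.8, -0.5]
opening: -0.0003
grip_force: 0.0
clock: 2.1
ee_pos: [0.4008, -0.1083, 0.2305]
tool_rot: [-180.0, -0.1, 169.8]
contact_force: [-0.0, 0.1, 0.6]
opening: -0.0002
grip_force: 0.0
```

```bash
python3 -m jog '[[0,0,-1,0,0,0,1],[0,0,-1,0,0,0,1],[0,0,-1,0,0,0,1],[0,0,-1,0,0,0,1],[0,0.05,-1,0,0,0,1],[0.5,-0.087,0,0,0,0,1],[0.5,-0.087,0,0,0,0,1],[0,0,0,0,0,0,1]]'; python3 -m jog '[[0.3,-0.053,0,0,0,0,1],[0.3,-0.053,0,0,0,0,1],[0.3,-0.053,0,0,0,0,1],[0.3,-0.053,0,0,0,0,1],[0,0,0,0,0,0,1]]'
```

```text
clock: 3.1
ee_pos: [0.441, -0.1106, 0.0312]
tool_rot: [180.0, -0.0, 170.1]
contact_force: [-0.3, -0.2, -0.3]
opening: -0.0001
grip_force: 0.0
clock: 3.72
ee_pos: [0.4896, -0.12, 0.0312]
tool_rot: [-180.0, 0.0, 170.1]
contact_force: [-0.5, -0.5, -0.2]
opening: -0.0002
grip_force: 0.0
```

Run:
```python
from h import *
snap('top','t1'); lips('t1',30); snap('side','s1')
```

```text
t1 lip back top mid [0.5527 0.1533] yaw 1.86 ends 0.19 0.116
```

Run:
```python
import cv2
a=cv2.imread('pics/t1.png')[120:270,200:400];b=cv2.imread('pics/s1.png')[200:350,190:390]
cv2.imwrite('pics/c1.png',cv2.resize(cv2.hconcat([a,b]),None,fx=2,fy=2,interpolation=cv2.INTER_CUBIC))
```

```text
(no output)
```

View pics/c1.png

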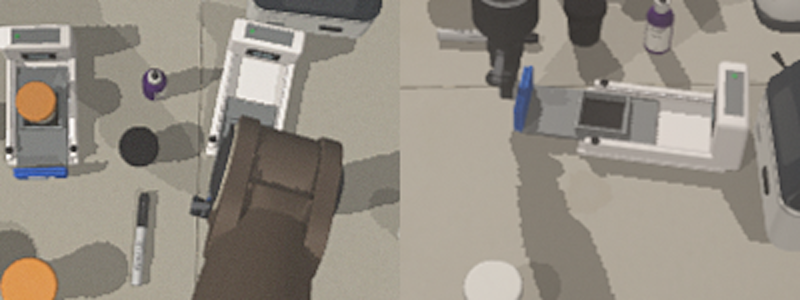

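The side view shows the fingertip at about (505,90) in the crop. It stands just short of, or just touching, the blue lip at (520,95), so I'll push on in small steps.

```bash
python3 -m jog '[[0.3,-0.053,0,0,0,0,1],[0.3,-0.053,0,0,0,0,1],[0.3,-0.053,0,0,0,0,1],[0,0,0,0,0,0,1]]'
python3 - <<'E'
from h import *
snap('side','s2')
print(proj('side',get_obs()['ee_pos']))
for f in('s0','s1','s2'):
    im=cv2.imread(f'pics/{f}.png'); h=cv2.cvtColor(im,cv2.COLOR_BGR2HSV); m=cv2.inRange(h,(105,130,50),(128,255,255))[210:280,225:330]
    p=np.argwhere(m>0); i=p[:,0].argmin(); print(f,len(p),p.mean(0)+[210,225],ray('side',*(p.mean(0)+[210,225])[::-1],.035))
E
```

```text
clock: 4.32
ee_pos: [0.5262, -0.1264, 0.0314]
tool_rot: [-180.0, 0.1, 170.1]
contact_force: [0.1, -0.1, -0.2]
opening: -0.0001
grip_force: 0.0
(np.float64(259.3661498215206), np.float64(248.21115517372368))
s0 89 [243.79775281 245.34831461] [ 0.49166695 -0.11468931  0.035     ]
s1 40 [238.675 252.65 ] [ 0.5093958  -0.09788767  0.035     ]
s2 45 [241.4        267.53333333] [ 0.54588773 -0.10743552  0.035     ]
```

```bash
python3 -m jog '[[0.15,-0.026,0,0,0,0,1],[0.1,-0.018,0,0,0,0,1],[0.05,-0.009,0,0,0,0,1],[0,0,0,0,0,0,1]]';python3 -m jog '[[0.05,-0.009,0,0,0,0,1],[0,0,0,0,0,0,1]]';python3 -m jog '[[0.05,-0.009,0,0,0,0,1],[0,0,0,0,0,0,1]]'
```

```text
clock: 4.88
ee_pos: [0.5367, -0.1282, 0.0314]
tool_rot: [-180.0, 0.0, 170.1]
contact_force: [-0.8, 0.3, -0.4]
opening: 0.0001
grip_force: 0.4
clock: 5.12
ee_pos: [0.5386, -0.1286, 0.0313]
tool_rot: [-180.0, 0.0, 170.1]
contact_force: [-1.4, 0.8, 0.8]
opening: 0.0001
grip_force: 0.8
clock: 5.38
ee_pos: [0.5406, -0.129, 0.0313]
tool_rot: [-180.0, 0.0, 170.0]
contact_force: [-2.2, -0.1, 1.4]
opening: 0.0001
grip_force: 0.8
```

```bash
for i in 1; do python3 -m jog '[[0.05,-0.009,0,0,0,0,1],[0,0,0,0,0,0,1]]';python3 -m jog '[[0.05,-0.009,0,0,0,0,1],[0,0,0,0,0,0,1]]';python3 -m jog '[[0.05,-0.009,0,0,0,0,1],[0,0,0,0,0,0,1]]'; done
```

```text
clock: 5.62
ee_pos: [0.5427, -0.1293, 0.0313]
tool_rot: [180.0, 0.0, 170.1]
contact_force: [-2.2, -1.0, 1.1]
opening: 0.0001
grip_force: 0.8
clock: 5.88
ee_pos: [0.5447, -0.1296, 0.0313]
tool_rot: [180.0, 0.0, 170.1]
contact_force: [-1.6, 0.9, 0.2]
opening: -0.0
grip_force: 0.7
clock: 6.12
ee_pos: [0.5467, -0.13, 0.0313]
tool_rot: [180.0, 0.0, 170.1]
contact_force: [-1.2, 0.0, 1.0]
opening: -0.0001
grip_force: 0.7
```

```bash
for i in 1; do python3 -m jog '[[0.05,-0.009,0,0,0,0,1],[0,0,0,0,0,0,1]]';python3 -m jog '[[0.05,-0.009,0,0,0,0,1],[0,0,0,0,0,0,1]]';python3 -m jog '[[0.05,-0.009,0,0,0,0,1],[0,0,0,0,0,0,1]]'; python3 -m jog '[[0.05,-0.009,0,0,0,0,1],[0,0,0,0,0,0,1]]'; done | grep -E "pos|contact"
```

```text
ee_pos: [0.5472, -0.1301, 0.0312]
contact_force: [-7.7, 0.3, 4.0]
ee_pos: [0.5472, -0.1301, 0.0311]
contact_force: [-13.6, 1.8, 10.2]
ee_pos: [0.5472, -0.1301, 0.0311]
contact_force: [-19.9, 3.4, 15.2]
ee_pos: [0.5472, -0.1301, 0.031]
contact_force: [-26.3, 5.7, 20.4]
```

```bash
python3 -m jog '[[-0.3,0.053,0,0,0,0,1],[-0.6,0.1,0,0,0,0,1],[0,0,1,0,0,0,1],[0,0,1,0,0,0,1],[0,0,1,0,0,0,1],[0,0,1,0,0,0,1],[0,0,0.3,0,0,0,1],[0,0,0,0,0,0,1]]'; python3 -m jog '[[0.2,1,0,0,0,0.3,1],[0.2,1,0,0,0,0.3,1],[0.2,1,0,0,0,0.3,1],[0.2,1,0,0,0,0.3,1],[0.2,1,0,0,0,0.45,1],[0.2,1,0,0,0,0,1],[0.2,1,0,0,0,0,1],[0,0,0,0,0,0,1]]'
python3 - <<'E'
from h import *
snap('top','t3');lips('t3',30);s=snap('side','s3');print(proj('side',get_obs()['ee_pos']))
a=cv2.imread('pics/t3.png')[110:260,180:380];b=cv2.imread('pics/s3.png')[130:280,210:410]
cv2.imwrite('pics/c3.png',cv2.resize(cv2.hconcat([a,b]),None,fx=2,fy=2,interpolation=cv2.INTER_CUBIC))
E
```

```text
clock: 8.12
ee_pos: [0.5191, -0.1255, 0.2036]
tool_rot: [-180.0, 0.1, 170.0]
contact_force: [0.8, -0.2, -0.7]
opening: 0.0003
grip_force: 0.0
clock: 9.12
ee_pos: [0.574, 0.1569, 0.2005]
tool_rot: [-180.0, -0.2, -176.5]
contact_force: [0.4, -1.0, -0.1]
opening: 0.0
grip_force: 0.0
t3 lip back top mid [ 0.5688 -0.1318] yaw -9.83 ends -0.095 -0.169
t3 lip back top mid [0.5532 0.1363] yaw 1.86 ends 0.159 0.114
(np.float64(276.7176899465488), np.float64(124.97539754483768))
```

View pics/c3.png

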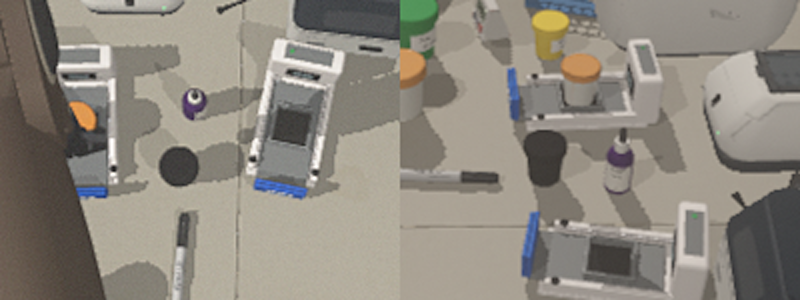

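The top view shows the empty tray home, with its lip at x = 0.569. The cup is standing and the side view shows the well open. Next I'll descend to just above the lip and look from close by.

```bash
python3 -m jog '[[0,-0.06,-1,0,0,0,1],[0,0,-1,0,0,0,1],[0,0,-1,0,0,0,1],[0.03,0,-0.4,0,0,0,1],[0,0,0,0,0,0,1]]'
python3 - <<'E'
from h import *
s=snap('side','s4');print(proj('side',get_obs()['ee_pos']), 'lip',proj('side',[.5527,.1519,.05]))
b=cv2.imread('pics/s4.png')[120:230,230:380]
cv2.imwrite('pics/c4.png',cv2.resize(b,None,fx=5,fy=5,interpolation=cv2.INTER_CUBIC))
E
```

```text
clock: 9.85
ee_pos: [0.575, 0.1514, 0.0665]
tool_rot: [-180.0, -0.1, -176.8]
contact_force: [-0.6, -0.5, -0.5]
opening: -0.0001
grip_force: 0.0
(np.float64(276.27307671187606), np.float64(165.8320664195152)) lip (np.float64(267.98939370831886), np.float64(170.7992007503756))
```

View pics/c4.png

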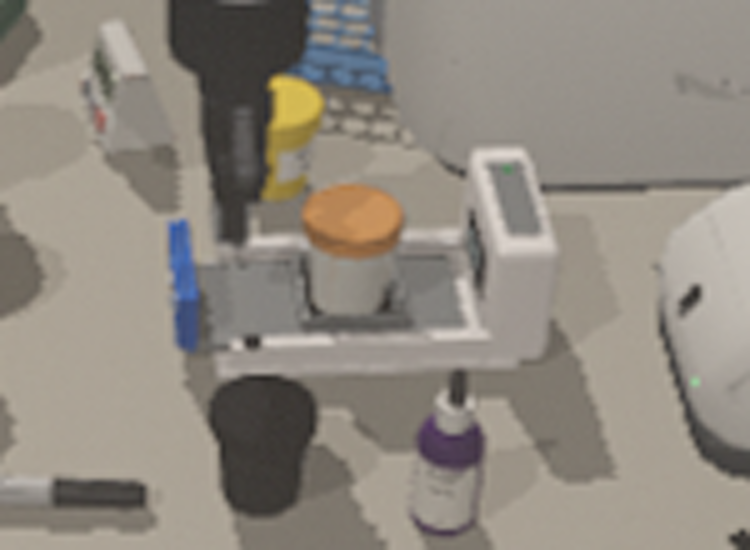

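The close side view shows the fingertip at about (232,235), over the well between the blue lip at (183,285) and the cup at (352,260), clear of both. I'll go down and draw the tray out gently.

```bash
python3 -m jog '[[0,0,-0.5,0,0,0,1],[0,0,-0.45,0,0,0,1],[0,0,0,0,0,0,1],[-0.1,-0.006,0,0,0,0,1],[-0.1,-0.006,0,0,0,0,1],[-0.15,-0.009,0,0,0,0,1],[-0.15,-0.009,0,0,0,0,1],[0,0,0,0,0,0,1]]'; python3 -m jog '[[-0.15,-0.009,0,0,0,0,1],[-0.15,-0.009,0,0,0,0,1],[-0.15,-0.009,0,0,0,0,1],[0,0,0,0,0,0,1]]'
```

```text
clock: 10.9
ee_pos: [0.5552, 0.1512, 0.0297]
tool_rot: [180.0, 0.0, -176.7]
contact_force: [0.7, 0.5, 0.3]
opening: 0.0002
grip_force: 0.3
clock: 11.4
ee_pos: [0.5366, 0.1499, 0.0291]
tool_rot: [-180.0, -0.1, -176.7]
contact_force: [0.5, -0.4, 0.9]
opening: 0.0003
grip_force: 0.2
```

```bash
python3 -m jog '[[-0.15,-0.009,0,0,0,0,1],[-0.2,-0.011,0,0,0,0,1],[-0.2,-0.011,0,0,0,0,1],[-0.2,-0.011,0,0,0,0,1],[-0.2,-0.011,0,0,0,0,1],[-0.2,-0.011,0,0,0,0,1],[-0.1,-0.006,0,0,0,0,1],[0,0,0,0,0,0,1]]'
python3 - <<'E'
from h import *
s=snap('side','s5')
b=cv2.imread('pics/s5.png')[120:230,210:360]
cv2.imwrite('pics/c5.png',cv2.resize(b,None,fx=5,fy=5,interpolation=cv2.INTER_CUBIC))
E
```

```text
clock: 12.4
ee_pos: [0.4869, 0.1472, 0.0293]
tool_rot: [180.0, -0.0, -176.7]
contact_force: [-0.4, 0.4, -1.0]
opening: -0.0002
grip_force: 0.0
```

View pics/c5.png

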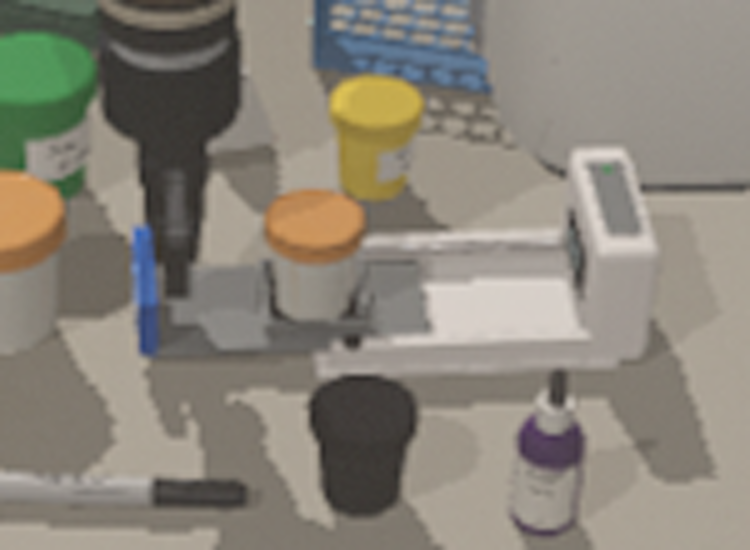

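The tray is well out with the cup standing in its pocket and the finger inside the lip. I'll continue to the stop.

```bash
python3 -m jog '[[-0.1,-0.006,0,0,0,0,1],[-0.1,-0.006,0,0,0,0,1],[0,0,0,0,0,0,1]]'; for i in 1; do python3 -m jog '[[-0.06,-0.003,0,0,0,0,1],[0,0,0,0,0,0,1]]'; python3 -m jog '[[-0.06,-0.003,0,0,0,0,1],[0,0,0,0,0,0,1]]'; python3 -m jog '[[-0.06,-0.003,0,0,0,0,1],[0,0,0,0,0,0,1]]'; python3 -m jog '[[-0.06,-0.003,0,0,0,0,1],[0,0,0,0,0,0,1]]'; done | grep -E "pos|contact"
```

```text
clock: 12.82
ee_pos: [0.4792, 0.1468, 0.0294]
tool_rot: [180.0, -0.0, -176.7]
contact_force: [0.4, -0.2, 0.3]
opening: -0.0001
grip_force: 0.3
ee_pos: [0.4771, 0.1467, 0.0294]
contact_force: [1.5, 0.7, -0.1]
ee_pos: [0.4757, 0.1466, 0.0295]
contact_force: [4.7, 0.6, -2.0]
ee_pos: [0.4757, 0.1466, 0.0296]
contact_force: [13.3, 1.8, -10.2]
ee_pos: [0.4756, 0.1466, 0.0298]
contact_force: [20.9, 1.0, -15.7]
```

The force rises with no motion, so the tray is at its stop. I'll back off inside the well, then lift straight out.

```bash
python3 -m jog '[[0.2,0.012,0,0,0,0,1],[0.2,0.012,0,0,0,0,1],[0,0,0,0,0,0,1],[0,0,0.5,0,0,0,1],[0,0,1,0,0,0,1],[0,0,1,0,0,0,1],[0,0,1,0,0,0,1],[0,0,1,0,0,0,1]]'; python3 -m jog '[[-1,0,0,0,0,0,1],[-1,0,0.3,0,0,0,1],[-1,0,0.3,0,0,0,1],[-1,0,0,0,0,0,1],[-0.5,0,0,0,0,0,1],[0,0,0,0,0,0,1],[0,0,0,0,0,0,1],[0,0,0,0,0,0,1]]'
python3 - <<'E'
from h import *
snap('top','t6');lips('t6',30);s=snap('side','s6')
im=cv2.imread('pics/s6.png');print(get_obs()['contact_force'])
a=cv2.imread('pics/t6.png')[110:290,130:430];b=im[120:300,190:390]
cv2.imwrite('pics/c6.png',cv2.resize(cv2.hconcat([a,b]),None,fx=1.6,fy=1.6,interpolation=cv2.INTER_CUBIC))
E
```

```text
clock: 14.82
ee_pos: [0.4853, 0.1471, 0.2105]
tool_rot: [-180.0, -0.0, -176.7]
contact_force: [0.1, 0.3, -1.3]
opening: -0.0005
grip_force: 0.0
clock: 15.82
ee_pos: [0.3068, 0.1473, 0.233]
tool_rot: [-180.0, -0.0, -176.8]
contact_force: [0.8, 0.3, -0.9]
opening: -0.0003
grip_force: 0.0
t6 lip back top mid [ 0.5689 -0.1318] yaw -10.49 ends -0.095 -0.169
t6 lip back top mid [0.4636 0.1476] yaw 4.95 ends 0.186 0.11
[ 0.30226929  0.37306222 -0.09649203]
```

View pics/c6.png

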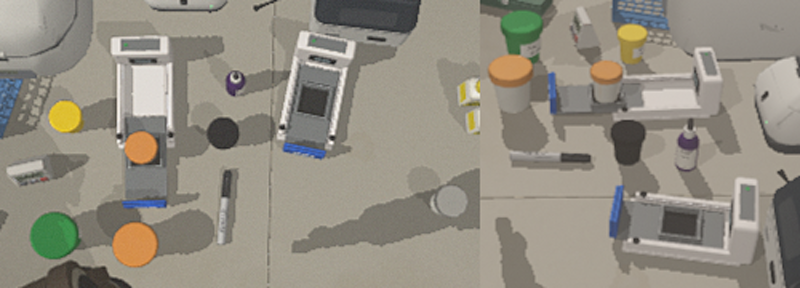

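The cup's tray is out 89 mm, with its lip gone from x = 0.553 to 0.464 and the cup upright in its pocket. The empty tray is still home, the bystanders look unmoved and the arm is clear.

```bash
python3 -c "from station import hand_in; print(hand_in())"
```

```text
the job is handed in; nothing more can be done
None
```

Job handed in, with no verdict returned: the empty tray was pushed home, the cup's tray was drawn to its stop (about 89 mm) with the cup standing, and the bystanders looked unmoved with the arm clear.

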